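# Clamp a board in the drilling jig with its cam lever

### The arm

A 6-joint arm with a two-finger parallel gripper is mounted at the origin on the work surface. World frame = base frame: x ahead of the robot, y to its left, z up, the work surface at z = 0. Lengths are in m, angles in degrees, forces in N, time in s.
With the tool pointing down it reaches from about 0.275 to 0.975 m from the base axis. Payload 8.4 kg.
Tool frame: the origin (TCP) lies on the centre line of the jaws, within the pads' length; the fingertips stand robot.tcp_to_tips ahead of it and the grasp point (between the pads) is the TCP (robot.tcp_to_tips is the distance from the TCP to the fingertips, in m); z points along the fingers, y is the line along which they close (so a half turn about z gives the same grasp; the last joint's range is limited). The gripper opens to 92 mm and grips with 3 to 60 N. Pads are 20 mm wide; open, the fingers measure 128 mm over their backs; the gripper's body (75 mm by 189 mm) begins 69 mm behind the grasp point.
Start: joints at [-70.669, 20.225, 93.587, -0, 66.188, -0.138], TCP at [0.208, -0.589, 0.211] pointing down, gripper open.
Joint ranges: [-150.9, 150.9], [-52.94, 120.26], [3.33, 152.33], [-74.26, 254.26], [0, 154.13], [-172.89, 172.89]. Speed limits (degrees/s): [127.2, 127.2, 159.86, 180, 180, 180].

### API

Orientations are given as [roll, pitch, yaw] about the fixed x, y, z axes, in that order (R = Rz(yaw) Ry(pitch) Rx(roll)).
In Python, from plant import robot, eyes gives the robot as it stands. The module is installed in compiled form; this text tells all that it offers.
- The arm moves only by the tool send_rows, never from a script. Its argument "commands" is a list that holds one entry, the list of rows, each a list of 7 numbers: the turn, a rotation vector about the tool's x, y, z normalised to -1 to 1, where 1 is 1.5 rad, then the shift along the tool's x, y, z normalised to -1 to 1, where 1 is 75 cm, then the closure, from -1 (fully open) to 1 (shut). In form: [[[ax, ay, az, x, y, z, gripper], ...]]. A call has exactly 5 rows; each row is the pose to reach, as a shift and turn from the pose commanded when the call began, along the tool's axes at that moment; what a row does not reach only later rows make up. A row lasts 1/10 s, in which the tool goes at most 50 mm and 8.59 degrees, less where a joint would pass 70% of its speed; a pose out of reach is approached as far as the arm can. A call with a number of a shift or a turn outside -1 to 1 is refused whole. A call with a gripper value outside its range is refused whole. The fingers move at their own pace and stop on an object; "grip_force" is the grip in N (left out, the last holds). Time passes only in rows, so rows that repeat a pose let the fingers close, or fill a call up. It gives the time, the measured TCP pose, the force, the opening and the grip force at its end, in the units of the state.
- robot.observe(): the state, without advancing time (a new reading comes with each control period).
- eyes.read_camera(name): name is "side" or "top"; returns the picture (400x640x3 uint8, blue, green, red); there is no depth.
- eyes.camera_model(name): a dict with "fx", "fy", "cx", "cy" (pixels), "k1" (the pictures are not rectified: a ray, as slopes to the right and down, at radius r is drawn at 1 + k1 r^2 times it, then the intrinsics apply), "R" (3x3) and "t" (3): a world point X has camera coordinates R X + t. Camera axes: x right, y down, z forward; pixel columns grow to the right and rows downward; lengths in m; the calibration is good to about 2 mm. A picture is of the moment at which its call begins. camera_model takes no time and is no camera call.
- robot.sign_off(): hands the job in; it is judged then, once.
The state is a dict: "t": time; "joints": joint angles; "joint_vel": joint speeds; "tau": joint torques, N m; "eef_pos": TCP position; "ee_rot": TCP orientation; "wrist_force": force on the tool from outside, world axes, zero at the start; "moment": the same for the moment, N m; "finger_gap": finger opening in m; "grasp_force": force on a finger pad.
Only numpy, scipy, OpenCV 4.12 (cv2) and the standard library are available. Lean on these libraries where they do the work, as an engineer would, in place of code of your own. Each camera call takes 0.05 s, during which the arm holds its last target. There are 200 camera calls.

### The job

Clamp the marked board in the drilling jig, ready for drilling: with a fingertip, slide the board along the fence until its end is fully home against the end stop, and then push the arm of the wooden cam lever round with one finger until the cam holds the board tight against the fence. Only push: the board stays flat on the jig and nothing is picked up. Leave the other things on the bench where they are, and finish clear of everything with the board still clamped square in the corner.

Things in the scene. Friction and masses are not known exactly. Their poses are not given: they have to be found in the camera images.
- jig: Drilling jig screwed to the bench: grey base 380 x 300 x 18 mm with a beech fence and end stop standing 36 mm above it. Origin on the table surface under the base (base y -145..155 mm); x runs along the fence towards the end stop. Fence's inner face: plane y = -105 mm. End stop's inner face: plane x = 120, y -92..-7 mm. With the board home in the corner its origin is at x 30, y -55 mm.
- board: Loose pine board 180 (x) x 100 (y) x 20 mm, about 0.2 kg, pencilled cross and circle on top, flat on the jig's base, long side along the fence. Origin: centre of its underside (18 mm above the table). It starts 20 to 50 mm short of the end stop, 2 to 4 mm off the fence, within 0.02 rad of the jig's axes. A push of 1 to 3 N on its end face slides it.
- cam_clamp: Fixed part of the cam clamp, carrying the lever: steel plate 86 x 40 x 4 mm on the jig's aluminium track, with the pivot bolt (35 mm high) and a stop pin between arm and board. Origin on the pivot axis at the jig's top face (18 mm above the table), always at y = 27 mm in the jig's frame; axes parallel to the jig's.
- cam_lever (a joint): Lever angle, rad. 0: arm points straight away from the fence (jig's +y); grows anticlockwise from above, towards the jig's -x; limit 1.45 (stop pin), almost parallel to the fence. Starts at -0.2..0.15, stays where left; loose it takes 2 N at 100 mm. It brings the board to the fence, bites at about 1.17, is tight near 1.3, where 10 to 15 N at 100 mm stalls; friction locks it.
- lever_tip (a point): Centre of the lever's round end (radius 13.5 mm) on its top face, 42 mm above the table, 126.5 mm from the pivot axis. Cam and arm are one piece of dark hardwood 20 mm thick (22 to 42 mm above the table): an eccentric disc of radius 28 mm round the pivot and a straight arm 22 mm wide. Push on the arm's side 90 to 120 mm from the pivot.
- glue: Bystander: white glue bottle, 48 mm across, 130 mm tall, standing on the table behind the fence, near the fence's -x end. Origin at its underside.
- spacer: Bystander: loose plywood block 45 x 45 x 30 mm lying on the jig's base between the end stop and the +y corner. Origin at its underside.
- tape: Bystander: yellow tape measure 72 x 40 x 66 mm, standing on the table behind the fence. Origin at its underside.
- square: Bystander: try square lying on the table on the lever's side: dark wooden stock 22 x 125 x 18 mm with a steel blade reaching 205 mm along its x. Origin under the middle of the stock.
- mallet: Bystander: wooden mallet lying on the table: head 65 x 110 x 76 mm at the +x end of a handle 28 mm thick, 250 mm long. Origin on the table under the handle's middle.
- pencil: Bystander: pencil 164 mm long, 9 mm thick, lying along its x on the table just behind the fence. Origin under its middle.
Mind the look-alikes: they are no part of the job. Leave any orange or pink look-alike of the board alone.

How it is judged:
By the outcome, as a careful person would: the job done as asked, in the order asked, and still so for the second after the job is handed in, with the robot touching nothing.
It also fails if it takes over 54 s, if anything falls off the work surface, if the arm or the gripper's body presses on something with over 40 N, if the wrist force passes 120 N, or if a joint passes its speed limit or range.

## Working session

There is one attempt and no reset: what is moved stays moved. The work goes in short steps, Python scripts to look and compute and a tool call to move; the robot and the scene stay as the last step left them, time stands still between calls to the robot, and variables do not carry over. Pictures are saved under pics/ and viewed, at most 10 in all, crops included, and the job is handed in when it is done.

Besides the shell and the picture viewer there is one more tool, called after "Request:" by a JSON object that holds its "op" and its "data". send_rows: Moves the arm, as the interface text tells. Its arguments: {"type":"object","properties":{"commands":{"type":"array","items":{"type":"array","items":{"type":"array","items":{"type":"number"}}}},"grip_force":{"type":"number"}},"required":["commands"]}

```bash
mkdir -p pics
cat > h.py <<'E'
import numpy as np, cv2
from plant import robot, eyes
def grab(n,f):
    im=eyes.read_camera(n); cv2.imwrite(f,im); return im
def ray(n,u,v):
    m=eyes.camera_model(n); xd=(u-m["cx"])/m["fx"]; yd=(v-m["cy"])/m["fy"]
    x,y=xd,yd
    for _ in range(20):
        s=1+m["k1"]*(x*x+y*y); x,y=xd/s,yd/s
    R=np.array(m["R"]);t=np.array(m["t"])
    return -R.T@t, R.T@np.array([x,y,1.])
def onz(n,u,v,z):
    c,d=ray(n,u,v); return c+d*(z-c[2])/d[2]
def proj(n,X):
    m=eyes.camera_model(n); p=np.array(m["R"])@np.array(X)+np.array(m["t"]); x,y=p[:2]/p[2]; s=1+m["k1"]*(x*x+y*y)
    return m["fx"]*x*s+m["cx"],m["fy"]*y*s+m["cy"]
def tri(pa,pb):
    (c1,d1),(c2,d2)=ray("top",*pa),ray("side",*pb)
    s=np.linalg.lstsq(np.c_[d1,-d2],c2-c1,rcond=None)[0]
    a,b=c1+d1*s[0],c2+d2*s[1]; return (a+b)/2,np.linalg.norm(a-b)
E
python3 - <<'E'
from h import *
for n in("top","side"):
    grab(n,f"pics/{n}0.png"); m=eyes.camera_model(n); print(n,ray(n,320,200),m["fx"],m["k1"])
s=robot.observe(); print(s, robot.tcp_to_tips)
E
```

```text
top (array([ 0.29387135, -0.03154604,  1.08058769]), array([ 0.1778374, -0.0014917, -0.9840692])) 366.5552308498668 0.02213760166117282
side (array([-0.35014366, -0.91230875,  0.85761907]), array([ 0.57128932,  0.61208213, -0.54685029])) 500.3204283496265 0.018474861424784904
{'t': 0.1, 'joints': array([-7.06696316e+01,  2.02577828e+01,  9.36231593e+01, -2.18632555e-03,
        6.61888977e+01, -1.35264216e-01]), 'joint_vel': array([ 0.11291507, -0.09188835, -0.16523765,  0.0409838 , -0.05641113,
       -0.06817452]), 'tau': array([ 1.56317943e-03, -5.94897258e+01, -3.34926438e+01,  6.98322547e-02,
        1.82978762e-02, -3.93628545e-05]), 'eef_pos': array([ 0.20814162, -0.58885751,  0.21085916]), 'ee_rot': array([-1.79930156e+02,  1.83426758e-03,  1.94665176e+01]), 'wrist_force': array([-0.29204197,  0.26921141,  0.30206439]), 'moment': array([ 0.02202194, -0.01074841, -0.00092802]), 'grasp_force': 0.0, 'finger_gap': 0.09165931545885528} 0.019
```

View pics/top0.png

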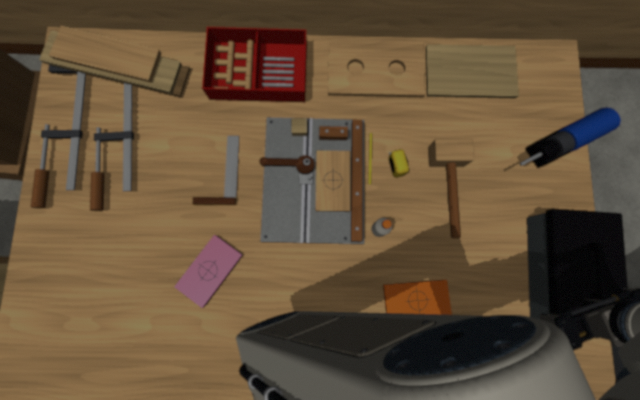

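View pics/side0.png

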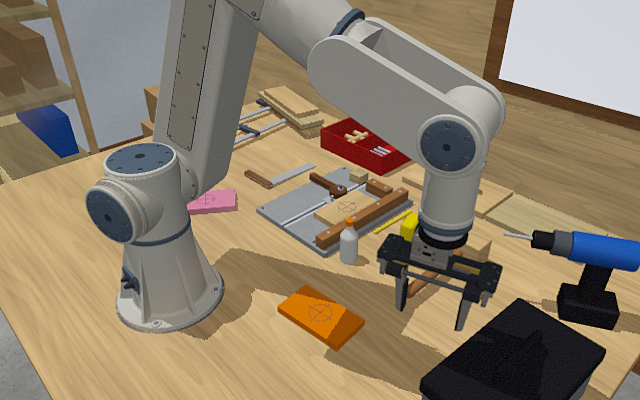

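The top view shows the jig at about (312,180) px. The fence is on the right (x≈357), the end stop at (333,132), the pine board with cross at (333,180), and the lever runs from pivot (306,165) to tip (265,161). Three things carry the mark: pine (333,180), pink (209,271) and orange (418,299). The pine one lies in the jig, so it's the one meant. I'll confirm that in enlarged crops of both views.

Run:
```python
from h import *
t=cv2.imread("pics/top0.png"); s=cv2.imread("pics/side0.png")
a=cv2.resize(t[108:253,245:415],None,fx=4,fy=4,interpolation=cv2.INTER_CUBIC)
b=cv2.resize(s[155:270,250:420],None,fx=4.5,fy=4.5,interpolation=cv2.INTER_CUBIC)
cv2.imwrite("pics/tc.png",a); cv2.imwrite("pics/sc.png",b)
```

```text
(no output)
```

View pics/tc.png

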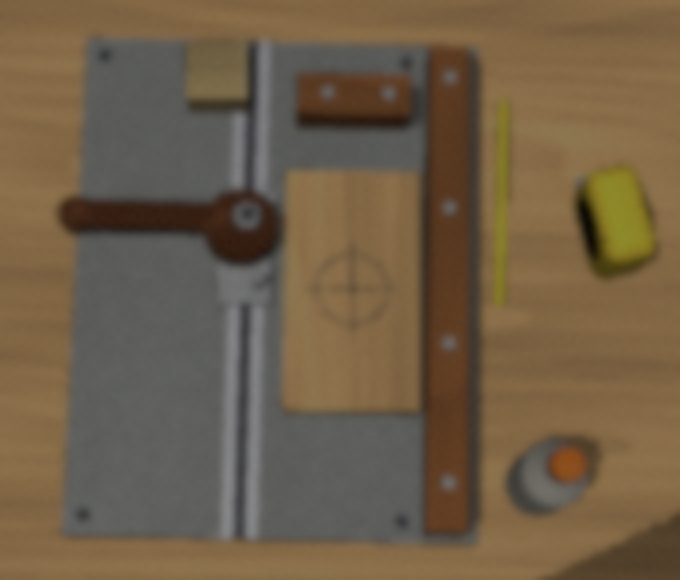

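View pics/sc.png

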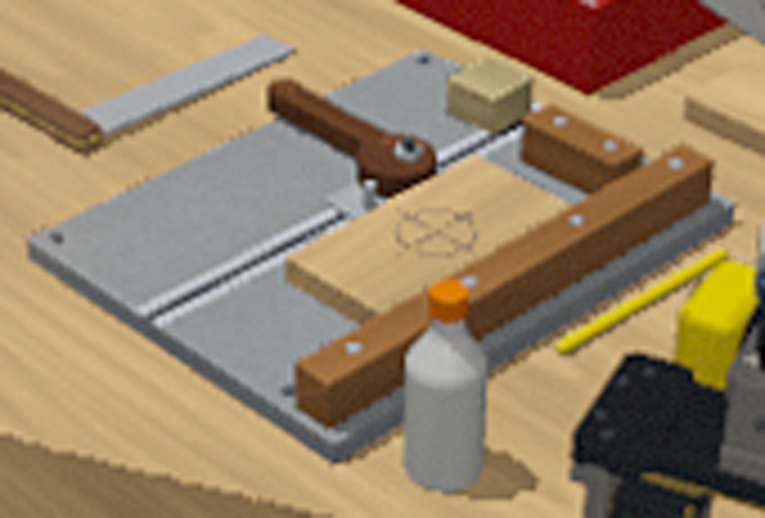

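The crops confirm that the pine board in the jig is the marked one: cross at (352,288) in the top crop and (437,232) in the side crop. Lever tip is at (75,214), bolt at (247,213), and the near board end at row 411. Next I measure.

Run:
```python
from h import *
T=lambda u,v:(245+(u+.5)/4-.5,108+(v+.5)/4-.5)
S=lambda u,v:(250+(u+.5)/4.5-.5,155+(v+.5)/4.5-.5)
np.set_printoptions(precision=4,suppress=True)
for n,a,b in [("cross",(352,288),(437,232)),("board -x+y",(283,411),(288,263)),("tip",(75,214),(285,92)),("bolt",(247,213),(408,150)),("fence screw1",(448,482),(354,348)),("screw2",(448,343),(467,283)),("screw3",(449,208),(576,220)),("screw4",(450,77),(675,163)),("stop s1",(327,93),(560,121)),("stop s2",(389,94),(610,146)),("base -x+y",(65,535),(30,237)),("base +x+y",(90,40),(422,51))]:
    print(n,*tri(T(*a),S(*b)))
def P(l,z): return np.array([onz("top",*T(*p),z)[:2] for p in l])
tops=eyes.camera_model("top")
base=P([(88,40),(64,535),(478,542)],.018); print("base",base.tolist())
bd=P([(284,170),(420,170),(283,411),(420,411)],.038);print("board",bd.tolist(),bd.mean(0))
print("fence",P([(430,47),(472,47),(425,530),(468,533)],.054))
print("stop",P([(298,121),(411,121)],.054))
print("tip,bolt",P([(75,214)],.042),P([(247,213)],.053))
print("glue",P([(567,463)],.13),"spacer",P([(188,41),(248,41),(188,104),(248,104)],.048))
print("screws",P([(448,482),(448,343),(449,208),(450,77)],.054))
```

```text
cross [ 0.5446 -0.069   0.034 ] 0.00032263336058778165
board -x+y [ 0.4542 -0.0211  0.028 ] 0.0025450584303753293
tip [0.597  0.1363 0.0322] 0.0008676767177786446
bolt [0.5975 0.0096 0.0396] 0.0012625122109328059
fence screw1 [ 0.4019 -0.1382  0.05  ] 0.0006102734896181821
screw2 [ 0.5014 -0.1375  0.0492] 0.0009285861229935222
screw3 [ 0.6019 -0.1382  0.0506] 0.0002957078685240061
screw4 [ 0.702  -0.1386  0.0511] 4.019114703549345e-05
stop s1 [ 0.6879 -0.0479  0.0503] 0.00018070331263012157
stop s2 [ 0.6879 -0.0935  0.0504] 0.00021094090609192134
base -x+y [0.3624 0.1345 0.015 ] 0.0024443243531885772
base +x+y [0.7402 0.1353 0.0117] 0.002291751102936132
base [[0.7385185015047179, 0.13515013992878713], [0.36121164369793624, 0.13550500078284336], [0.36205898554981014, -0.16301458348977851]]
board [[0.632013141413422, -0.017207900315498195], [0.6342003307780777, -0.11789019061732908], [0.45169764938894646, -0.020430433096880352], [0.4537213080584336, -0.11895313523409401]] [ 0.5429 -0.0686]
fence [[ 0.7238 -0.1234]
 [ 0.7245 -0.1545]
 [ 0.3673 -0.1216]
 [ 0.3659 -0.1516]]
stop [[ 0.6644 -0.0269]
 [ 0.6662 -0.1097]]
tip,bolt [[0.5938 0.1349]] [[0.5941 0.0087]]
glue [[ 0.4073 -0.2073]] spacer [[0.727  0.0562]
 [0.728  0.0116]
 [0.6779 0.0546]
 [0.6789 0.0103]]
screws [[ 0.4013 -0.1376]
 [ 0.5008 -0.1373]
 [ 0.6007 -0.1378]
 [ 0.7008 -0.1382]]
```

Measured in the world frame: the jig's axes are parallel to the world's (yaw ≈ 0) and its origin is near (0.547, -0.018). The board's near end is at x≈0.453 with its centreline at y≈-0.068, which leaves about 34 mm to the stop. The pivot is at ≈(0.596, 0.009) and the lever angle ≈ 0. Widths, lengths and heights match the text within about 4 mm. Now I move above the start of the push with the fingers closed.

Request:
{"op": "send_rows", "data": {"commands": [[[0,0,-0.82,0.473,-0.569,0,1],[0,0,-0.82,0.473,-0.569,0,1],[0,0,-0.82,0.473,-0.569,0,1],[0,0,-0.82,0.473,-0.569,0,1],[0,0,-0.82,0.473,-0.569,0,1]]], "grip_force": 30}}

```text
t: 0.6
eef_pos: [0.295, -0.3528, 0.2112]
ee_rot: [-180.0, -0.0, 62.8]
wrist_force: [0.8, 0.9, 0.8]
finger_gap: 0.0539
grasp_force: 0.0
```

Request:
{"op": "send_rows", "data": {"commands": [[[0,0,-0.32,0.403,-0.05,0,1],[0,0,-0.32,0.403,-0.05,0,1],[0,0,-0.32,0.403,-0.05,0,1],[0,0,-0.32,0.403,-0.05,0,1],[0,0,-0.32,0.403,-0.05,0,1]]]}}

```text
t: 1.1
eef_pos: [0.3825, -0.1186, 0.2116]
ee_rot: [180.0, 0.0, 90.0]
wrist_force: [1.2, -0.6, 0.8]
finger_gap: 0.0139
grasp_force: 0.0
```

Request:
{"op": "send_rows", "data": {"commands": [[[0,0,0,0.067,0.022,0,1],[0,0,0,0.067,0.022,0,1],[0,0,0,0.067,0.022,0.06,1],[0,0,0,0.067,0.022,0.12,1],[0,0,0,0.067,0.022,0.16,1]]]}}

```text
t: 1.6
eef_pos: [0.3976, -0.0703, 0.0893]
ee_rot: [-179.9, -0.0, 90.0]
wrist_force: [0.3, 0.2, 0.2]
finger_gap: 0.0006
grasp_force: 0.0
```

Request:
{"op": "send_rows", "data": {"commands": [[[0,0,0,0,0,0.02,1],[0,0,0,0,0,0.04,1],[0,0,0,0,0,0.06,1],[0,0,0,0,0,0.06,1],[0,0,0,0,0,0.06,1]]]}}

```text
t: 2.1
eef_pos: [0.3986, -0.0706, 0.0465]
ee_rot: [-179.9, -0.0, 89.9]
wrist_force: [0.4, 0.5, -0.6]
finger_gap: 0.0007
grasp_force: 0.0
```

Request:
{"op": "send_rows", "data": {"commands": [[[0,0,0,0.0,0.014,0,1],[0,0,0,0,0.028,0,1],[0,0,0,0,0.036,0,1],[0,0,0,0,0.042,0,1],[0,0,0,0,0.048,0,1]]]}}

```text
t: 2.6
eef_pos: [0.4355, -0.0703, 0.0466]
ee_rot: [180.0, 0.0, 90.0]
wrist_force: [0.3, 0.5, -0.8]
finger_gap: 0.0005
grasp_force: 0.0
```

Request:
{"op": "send_rows", "data": {"commands": [[[0,0,0,0.0,0.005,0,1],[0,0,0,0,0.01,0,1],[0,0,0,0,0.015,0,1],[0,0,0,0,0.02,0,1],[0,0,0,0,0.025,0,1]]]}}

```text
t: 3.1
eef_pos: [0.4539, -0.0704, 0.0465]
ee_rot: [-180.0, 0.0, 89.9]
wrist_force: [1.1, 0.1, -0.2]
finger_gap: 0.0004
grasp_force: 0.0
```

Request:
{"op": "send_rows", "data": {"commands": [[[0,0,0,0.0,0.003,0,1],[0,0,0,0,0.006,0,1],[0,0,0,0,0.009,0,1],[0,0,0,0,0.012,0,1],[0,0,0,0,0.015,0,1]]]}}

```text
t: 3.6
eef_pos: [0.4651, -0.0704, 0.0465]
ee_rot: [-180.0, -0.0, 89.9]
wrist_force: [-0.6, -0.4, 0.1]
finger_gap: 0.0003
grasp_force: 0.0
```

Run:
```python
from h import *
s=robot.observe(); print(s["eef_pos"],s["wrist_force"])
t=grab("top","pics/t1.png");q=grab("side","pics/s1.png")
a=cv2.resize(t[108:253,245:385],None,fx=3,fy=3,interpolation=cv2.INTER_CUBIC)
b=cv2.resize(q[150:270,250:390],None,fx=3,fy=3,interpolation=cv2.INTER_CUBIC)
h=max(len(a),len(b)); pad=lambda i:cv2.copyMakeBorder(i,0,h-len(i),0,0,0)
cv2.imwrite("pics/c1.png",np.hstack([pad(a),pad(b)][:2])[:, :800])
```

```text
[ 0.46510622 -0.07037983  0.04649721] [-0.63640879 -0.3708112   0.11403257]
```

View pics/c1.png

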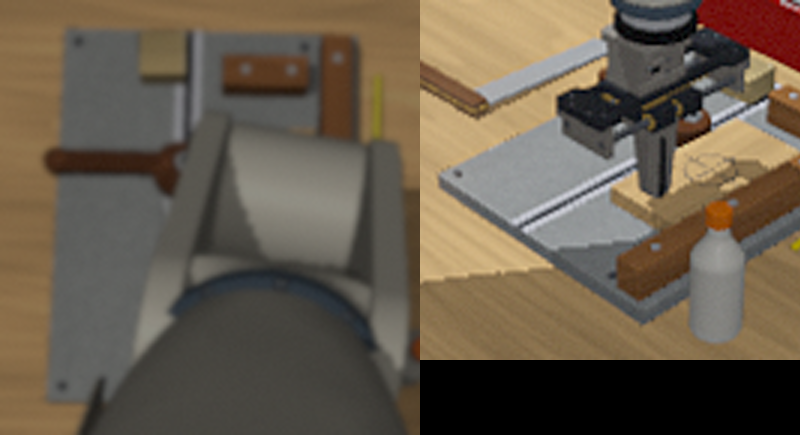

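Run:
```python
from h import *
f=lambda X:tuple(np.round((np.array(proj("side",X))-[250,150])*3+[420,0],0))
for X in [(.465,-.0704,.0275),(.447,-.0704,.0275),(.465,-.0704,.046),(.451,-.02,.038),(.451,-.12,.038),(.483,-.02,.038),(.483,-.12,.038),(.361,.135,.018),(.3665,-.122,.054)]: print(X,f(X))
q=cv2.imread("pics/s1.png")
cv2.imwrite("pics/c2.png",cv2.resize(q[175:250,300:390],None,fx=8,fy=8,interpolation=cv2.INTER_CUBIC))
```

```text
(0.465, -0.0704, 0.0275) (np.float64(653.0), np.float64(207.0))
(0.447, -0.0704, 0.0275) (np.float64(639.0), np.float64(214.0))
(0.465, -0.0704, 0.046) (np.float64(653.0), np.float64(191.0))
(0.451, -0.02, 0.038) (np.float64(606.0), np.float64(182.0))
(0.451, -0.12, 0.038) (np.float64(679.0), np.float64(226.0))
(0.483, -0.02, 0.038) (np.float64(630.0), np.float64(169.0))
(0.483, -0.12, 0.038) (np.float64(703.0), np.float64(212.0))
(0.361, 0.135, 0.018) (np.float64(436.0), np.float64(170.0))
(0.3665, -0.122, 0.054) (np.float64(613.0), np.float64(251.0))
```

View pics/c2.png

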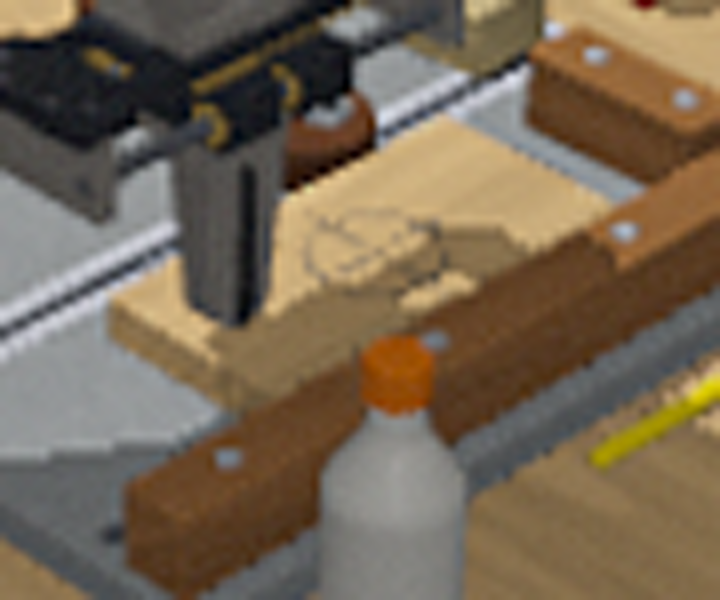

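The tip is over the board's top face at about (235,322) in the crop, so it's higher than expected. The board hasn't moved: its corner is still at (110,300) in the crop. I'll check the tip height using the first picture, then back out.

Run:
```python
from h import *
c=np.array([.2081,-.5889,.2109]);y=np.array([.333,-.943,0])
for s in(1,-1):
  for dz in (0,.019): print(s,dz,np.round(proj("side",c+s*y*.055-[0,0,dz]),1))
q=cv2.imread("pics/side0.png")
cv2.imwrite("pics/c3.png",cv2.resize(q[235:345,370:510],None,fx=5,fy=5))
```

```text
1 0 [459.8 327.7]
1 0.019 [458.1 335.4]
-1 0 [398.2 306.2]
-1 0.019 [397.4 313.8]
```

View pics/c3.png

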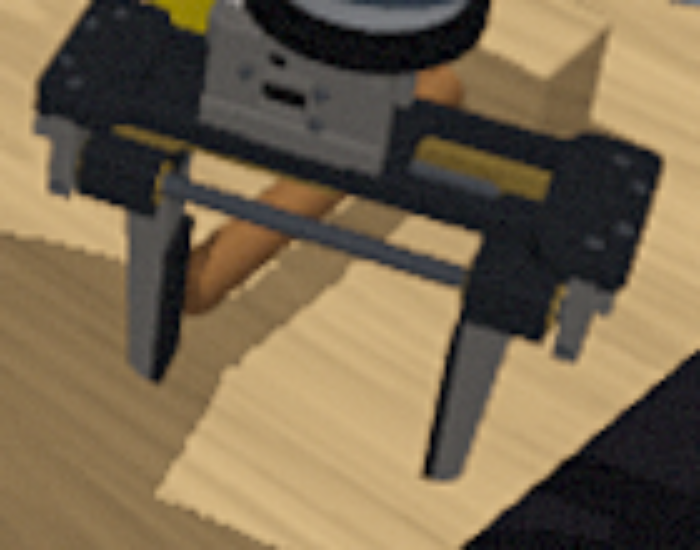

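Request:
{"op": "send_rows", "data": {"commands": [[[0,0,0,0,-0.03,0,1],[0,0,0,0,-0.06,0,1],[0,0,0,0,-0.085,0,1],[0,0,0,0,-0.085,0,1],[0,0,0,0,-0.085,0,1]]]}}

```text
t: 4.2
eef_pos: [0.4021, -0.0705, 0.0468]
ee_rot: [179.9, 0.0, 89.9]
wrist_force: [1.1, 0.2, -0.4]
finger_gap: 0.0006
grasp_force: 0.0
```

The fingertips in the picture, at (400,311) and (459,331), end only about 0 to 10 mm past the TCP, so the tip sits higher than stated. I'll lower in small steps beside the board and watch the force.

Request:
{"op": "send_rows", "data": {"commands": [[[0,0,0,0,0,0.003,1],[0,0,0,0,0,0.006,1],[0,0,0,0,0,0.009,1],[0,0,0,0,0,0.01,1],[0,0,0,0,0,0.01,1]]]}}

```text
t: 4.7
eef_pos: [0.4012, -0.0703, 0.0387]
ee_rot: [-180.0, -0.0, 89.9]
wrist_force: [-1.1, -0.2, -0.4]
finger_gap: 0.0002
grasp_force: 0.0
```

Request:
{"op": "send_rows", "data": {"commands": [[[0,0,0,0,0,0.001,1],[0,0,0,0,0,0.002,1],[0,0,0,0,0,0.003,1],[0,0,0,0,0,0.004,1],[0,0,0,0,0,0.004,1]]]}}

```text
t: 5.2
eef_pos: [0.4012, -0.0703, 0.0359]
ee_rot: [-180.0, -0.0, 89.9]
wrist_force: [0.3, 0.0, 0.4]
finger_gap: 0.0003
grasp_force: 0.0
```

Request:
{"op": "send_rows", "data": {"commands": [[[0,0,0,0,0,0.001,1],[0,0,0,0,0,0.002,1],[0,0,0,0,0,0.003,1],[0,0,0,0,0,0.004,1],[0,0,0,0,0,0.004,1]]]}}

```text
t: 5.7
eef_pos: [0.4011, -0.0703, 0.0329]
ee_rot: [-180.0, -0.0, 89.9]
wrist_force: [0.0, -0.0, -0.2]
finger_gap: 0.0003
grasp_force: 0.0
```

Run:
```python
from h import *
s=robot.observe(); print(s["t"],s["eef_pos"],s["wrist_force"])
q=grab("side","pics/s2.png")
cv2.imwrite("pics/c4.png",cv2.resize(q[165:260,280:390],None,fx=6,fy=6,interpolation=cv2.INTER_CUBIC))
```

```text
5.7 [ 0.40114536 -0.07030175  0.03289757] [ 0.01746656 -0.04987401 -0.22582006]
```

View pics/c4.png

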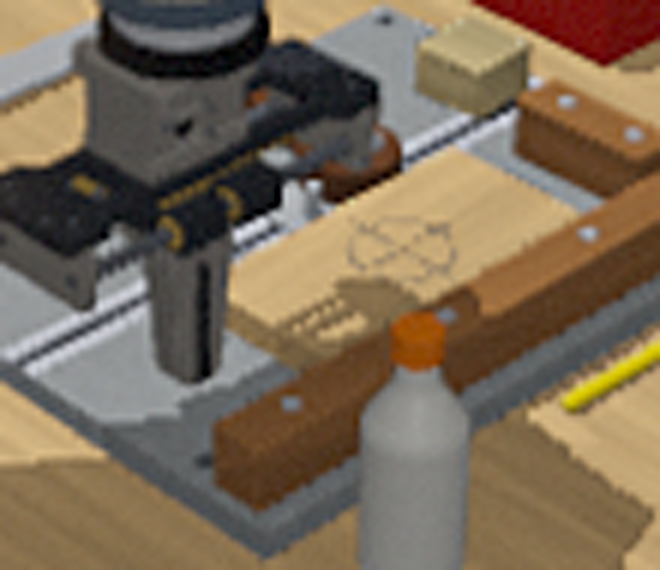

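The side crop shows the tip at (195,380), clear of the board's end face. Its height works out at about 0.033, so the tips are about level with the TCP. I'll lower about 7 mm more.

Request:
{"op": "send_rows", "data": {"commands": [[[0,0,0,0,0,0.002,1],[0,0,0,0,0,0.004,1],[0,0,0,0,0,0.005,1],[0,0,0,0,0,0.006,1],[0,0,0,0,0,0.006,1]]]}}

```text
t: 6.25
eef_pos: [0.4012, -0.0703, 0.0284]
ee_rot: [-180.0, -0.0, 89.9]
wrist_force: [-0.3, -0.0, -0.4]
finger_gap: 0.0007
grasp_force: 0.0
```

Request:
{"op": "send_rows", "data": {"commands": [[[0,0,0,0,0,0.001,1],[0,0,0,0,0,0.002,1],[0,0,0,0,0,0.003,1],[0,0,0,0,0,0.003,1],[0,0,0,0,0,0.003,1]]]}}

```text
t: 6.75
eef_pos: [0.4011, -0.0703, 0.0262]
ee_rot: [-180.0, -0.0, 89.9]
wrist_force: [0.4, 0.7, 0.0]
finger_gap: 0.0003
grasp_force: 0.0
```

Request:
{"op": "send_rows", "data": {"commands": [[[0,0,0,0.0,0.012,0,1],[0,0,0,0,0.024,0,1],[0,0,0,0,0.032,0,1],[0,0,0,0,0.038,0,1],[0,0,0,0,0.044,0,1]]]}}

```text
t: 7.25
eef_pos: [0.4347, -0.0703, 0.0262]
ee_rot: [-180.0, -0.0, 89.9]
wrist_force: [0.6, -0.4, -0.7]
finger_gap: 0.0001
grasp_force: 0.0
```

Request:
{"op": "send_rows", "data": {"commands": [[[0,0,0,0.0,0.004,0,1],[0,0,0,0,0.008,0,1],[0,0,0,0,0.012,0,1],[0,0,0,0,0.016,0,1],[0,0,0,0,0.02,0,1]]]}}

```text
t: 7.75
eef_pos: [0.4492, -0.0703, 0.0262]
ee_rot: [-180.0, -0.0, 89.9]
wrist_force: [-0.1, -0.2, -0.0]
finger_gap: 0.0004
grasp_force: 0.4
```

Request:
{"op": "send_rows", "data": {"commands": [[[0,0,0,0.0,0.004,0,1],[0,0,0,0,0.008,0,1],[0,0,0,0,0.012,0,1],[0,0,0,0,0.014,0,1],[0,0,0,0,0.016,0,1]]]}}

```text
t: 8.25
eef_pos: [0.4613, -0.0704, 0.0262]
ee_rot: [-180.0, -0.0, 89.9]
wrist_force: [-0.5, -0.2, -0.0]
finger_gap: 0.0002
grasp_force: 0.6
```

Run:
```python
from h import *
s=robot.observe(); print(s["t"],s["eef_pos"],s["wrist_force"])
q=grab("side","pics/s3.png")
cv2.imwrite("pics/c5.png",cv2.resize(q[165:260,280:390],None,fx=7,fy=6,interpolation=cv2.INTER_CUBIC))
```

```text
8.25 [ 0.46125098 -0.07039091  0.02620923] [-0.46767895 -0.16534584 -0.03106368]
```

View pics/c5.png

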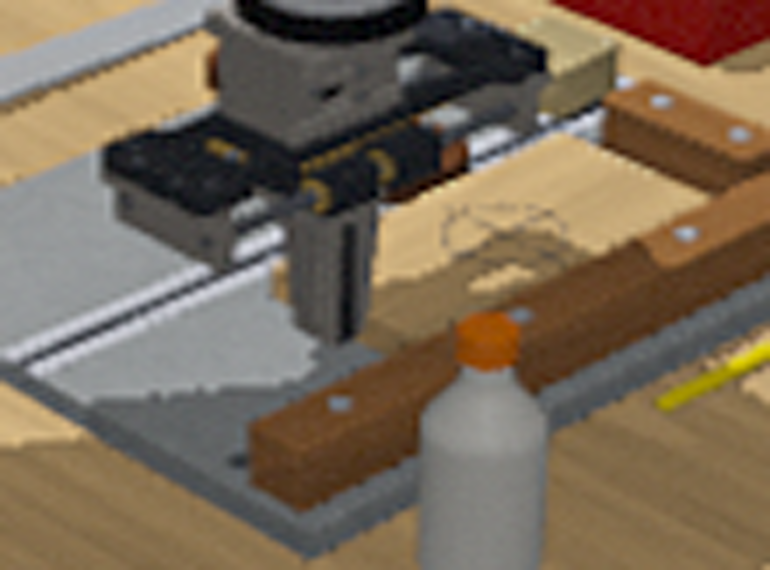

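The finger now bears on the board's end face and the board is moving: the gap to the stop at (640,165) has shrunk. I'll keep pushing until the force rises.

Request:
{"op": "send_rows", "data": {"commands": [[[0,0,0,0.0,0.002,0,1],[0,0,0,0,0.004,0,1],[0,0,0,0,0.006,0,1],[0,0,0,0,0.008,0,1],[0,0,0,0,0.01,0,1]]]}}

```text
t: 8.8
eef_pos: [0.4688, -0.0704, 0.0262]
ee_rot: [-180.0, -0.0, 89.9]
wrist_force: [-1.2, 0.1, 0.5]
finger_gap: 0.0006
grasp_force: 0.5
```

Request:
{"op": "send_rows", "data": {"commands": [[[0,0,0,0.0,0.001,0,1],[0,0,0,0,0.002,0,1],[0,0,0,0,0.003,0,1],[0,0,0,0,0.004,0,1],[0,0,0,0,0.005,0,1]]]}}

```text
t: 9.3
eef_pos: [0.4725, -0.0704, 0.0262]
ee_rot: [-180.0, -0.0, 89.9]
wrist_force: [-0.5, -1.2, 0.6]
finger_gap: 0.0003
grasp_force: 0.5
```

Request:
{"op": "send_rows", "data": {"commands": [[[0,0,0,0.0,0.001,0,1],[0,0,0,0,0.002,0,1],[0,0,0,0,0.003,0,1],[0,0,0,0,0.004,0,1],[0,0,0,0,0.004,0,1]]]}}

```text
t: 9.8
eef_pos: [0.4756, -0.0704, 0.0263]
ee_rot: [180.0, 0.0, 89.9]
wrist_force: [0.0, 0.1, -0.4]
finger_gap: 0.0005
grasp_force: 0.2
```

Request:
{"op": "send_rows", "data": {"commands": [[[0,0,0,0.0,0.001,0,1],[0,0,0,0,0.002,0,1],[0,0,0,0,0.003,0,1],[0,0,0,0,0.003,0,1],[0,0,0,0,0.003,0,1]]]}}

```text
t: 10.3
eef_pos: [0.4779, -0.0704, 0.0262]
ee_rot: [180.0, 0.0, 89.9]
wrist_force: [-0.3, 1.0, -1.2]
finger_gap: 0.0009
grasp_force: 0.1
```

Request:
{"op": "send_rows", "data": {"commands": [[[0,0,0,0.0,0.001,0,1],[0,0,0,0,0.002,0,1],[0,0,0,0,0.003,0,1],[0,0,0,0,0.003,0,1],[0,0,0,0,0.003,0,1]]]}}

```text
t: 10.8
eef_pos: [0.4783, -0.0703, 0.026]
ee_rot: [-179.8, -0.0, 89.9]
wrist_force: [-5.5, -0.4, 4.8]
finger_gap: 0.0005
grasp_force: 3.3
```

Request:
{"op": "send_rows", "data": {"commands": [[[0,0,0,0.0,0.001,0,1],[0,0,0,0,0.002,0,1],[0,0,0,0,0.003,0,1],[0,0,0,0,0.003,0,1],[0,0,0,0,0.003,0,1]]]}}

```text
t: 11.3
eef_pos: [0.4784, -0.0702, 0.0257]
ee_rot: [-179.6, -0.0, 90.0]
wrist_force: [-11.9, -1.2, 9.4]
finger_gap: 0.0003
grasp_force: 6.5
```

Run:
```python
from h import *
s=robot.observe(); print(s["t"],s["eef_pos"],s["wrist_force"])
q=grab("side","pics/s4.png"); a=cv2.imread("pics/side0.png")
# cross: shift vs start, predicted pixel for board displacement
g=lambda i:cv2.cvtColor(i,cv2.COLOR_BGR2GRAY)
for f in ("s3","s4"):
    b=cv2.imread(f"pics/{f}.png")
    # template: board +x end right corner/edge area beyond the gripper
    for box in [(190,215,335,362),(186,204,338,362)]:
        y0,y1,x0,x1=box; r=cv2.matchTemplate(g(b)[y0-20:y1+10,x0-10:x1+25],g(a)[y0:y1,x0:x1],cv2.TM_CCOEFF_NORMED)
        _,v,_,l=cv2.minMaxLoc(r); print(f,box,round(v,2),l[0]-10,l[1]-20)
p0=np.array(proj("side",(.544,-.069,.038)))
for d in(.02,.03,.034,.04): print(d,np.array(proj("side",(.544+d,-.069,.038)))-p0)
```

```text
11.3 [ 0.47835882 -0.07015589  0.02569752] [-11.86441036  -1.16429306   9.43761536]
s3 (190, 215, 335, 362) 0.82 0 0
s3 (186, 204, 338, 362) 0.87 0 0
s4 (190, 215, 335, 362) 0.73 2 -1
s4 (186, 204, 338, 362) 0.86 0 0
0.02 [ 4.70602247 -2.57337475]
0.03 [ 7.03221763 -3.84537428]
0.034 [ 7.95775688 -4.35146903]
0.04 [ 9.3408156  -5.10773561]
```

The board is home: the TCP stalled at x=0.4784 with the force climbing to 12 N, about the 34 mm of travel expected. Backing off and rising.

Request:
{"op": "send_rows", "data": {"commands": [[[0,0,0,0,-0.01,0,1],[0,0,0,0,-0.025,0,1],[0,0,0,0,-0.04,-0.03,1],[0,0,0,0,-0.04,-0.09,1],[0,0,0,0,-0.04,-0.14,1]]]}}

```text
t: 11.85
eef_pos: [0.4515, -0.0703, 0.1326]
ee_rot: [180.0, -0.0, 89.9]
wrist_force: [0.6, 0.4, -0.2]
finger_gap: 0.0007
grasp_force: 0.0
```

Run:
```python
from h import *
s=robot.observe(); print(s["t"],s["eef_pos"],s["wrist_force"])
b=grab("side","pics/s5.png"); a=cv2.imread("pics/side0.png")
g=lambda i:cv2.cvtColor(i,cv2.COLOR_BGR2GRAY)
# fine correlation of the cross
y0,y1,x0,x1=197,216,334,360
A=cv2.resize(g(a)[y0:y1,x0:x1],None,fx=4,fy=4,interpolation=cv2.INTER_CUBIC);B=cv2.resize(g(b)[y0-12:y1+6,x0-6:x1+18],None,fx=4,fy=4,interpolation=cv2.INTER_CUBIC)
r=cv2.matchTemplate(B,A,cv2.TM_CCOEFF_NORMED);_,v,_,l=cv2.minMaxLoc(r);print(v,l[0]/4-6,l[1]/4-12)
```

```text
11.85 [ 0.45146719 -0.07032402  0.13256054] [ 0.59572624  0.41247716 -0.23579813]
0.799014151096344 8.5 -4.5
```

The cross in the side view shifted (8.5,-4.5) px, about 36 mm, which agrees. Next I go to the +x side of the lever arm.

Request:
{"op": "send_rows", "data": {"commands": [[[0,0,0,0.25,0.258,0,1],[0,0,0,0.25,0.258,0,1],[0,0,0,0.25,0.258,0,1],[0,0,0,0.25,0.258,0,1],[0,0,0,0.25,0.258,0,1]]]}}

```text
t: 12.4
eef_pos: [0.6331, 0.105, 0.131]
ee_rot: [179.9, -0.0, 90.0]
wrist_force: [-0.2, -0.9, 0.8]
finger_gap: 0.0007
grasp_force: 0.0
```

Request:
{"op": "send_rows", "data": {"commands": [[[0,0,0,0.018,0.019,0,1],[0,0,0,0.018,0.019,0.0,1],[0,0,0,0.018,0.019,0.05,1],[0,0,0,0.018,0.019,0.1,1],[0,0,0,0.018,0.019,0.12,1]]]}}

```text
t: 12.9
eef_pos: [0.6429, 0.1155, 0.0379]
ee_rot: [-179.7, 0.1, 89.9]
wrist_force: [-0.4, 0.8, -0.4]
finger_gap: 0.0004
grasp_force: 0.0
```

Request:
{"op": "send_rows", "data": {"commands": [[[0,0,0,0,0,0.008,1],[0,0,0,0,0,0.014,1],[0,0,0,0,-0.01,0.016,1],[0,0,0,0,-0.02,0.016,1],[0,0,0,0,-0.027,0.016,1]]]}}

```text
t: 13.4
eef_pos: [0.6254, 0.117, 0.0302]
ee_rot: [180.0, -0.0, 89.9]
wrist_force: [-0.6, -0.2, 0.1]
finger_gap: 0.0004
grasp_force: 0.0
```

Request:
{"op": "send_rows", "data": {"commands": [[[0,0,0,0,-0.006,0.003,1],[0,0,0,0,-0.0125,0.004,1],[0,0,-0.04,0.0013,-0.021,0.004,1],[0,0,-0.08,0.0022,-0.03,0.004,1],[0,0,-0.12,0.0025,-0.0385,0.004,1]]]}}

```text
t: 13.9
eef_pos: [0.5977, 0.1193, 0.0267]
ee_rot: [179.9, -0.0, 100.4]
wrist_force: [2.2, 1.6, 0.7]
finger_gap: 0.0004
grasp_force: 1.1
```

Request:
{"op": "send_rows", "data": {"commands": [[[0,0,-0.04,0.0013,-0.0086,0,1],[0,0,-0.08,0.0022,-0.0173,0,1],[0,0,-0.12,0.0025,-0.026,0,1],[0,0,-0.16,0.0022,-0.0347,0,1],[0,0,-0.2,0.0015,-0.0433,0,1]]]}}

```text
t: 14.4
eef_pos: [0.5653, 0.1147, 0.0266]
ee_rot: [179.9, 0.0, 117.6]
wrist_force: [1.0, 2.5, 0.9]
finger_gap: 0.0005
grasp_force: 1.2
```

Request:
{"op": "send_rows", "data": {"commands": [[[0,0,-0.04,0.0013,-0.0086,0,1],[0,0,-0.08,0.0022,-0.0173,0,1],[0,0,-0.12,0.0025,-0.026,0,1],[0,0,-0.16,0.0022,-0.0347,0,1],[0,0,-0.2,0.0015,-0.0433,0,1]]]}}

```text
t: 14.9
eef_pos: [0.5357, 0.1006, 0.0265]
ee_rot: [179.9, 0.0, 134.8]
wrist_force: [0.4, 3.3, 0.9]
finger_gap: 0.0006
grasp_force: 1.3
```

Request:
{"op": "send_rows", "data": {"commands": [[[0,0,-0.04,0.0013,-0.0086,0,1],[0,0,-0.08,0.0022,-0.0173,0,1],[0,0,-0.12,0.0025,-0.026,0,1],[0,0,-0.16,0.0022,-0.0347,0,1],[0,0,-0.16,0.0022,-0.0347,0,1]]]}}

```text
t: 15.4
eef_pos: [0.5154, 0.0829, 0.0264]
ee_rot: [180.0, -0.0, 148.4]
wrist_force: [0.2, 0.7, 0.7]
finger_gap: 0.0005
grasp_force: 0.0
```

Request:
{"op": "send_rows", "data": {"commands": [[[0,0,-0.02,0.0007,-0.0043,0,1],[0,0,-0.04,0.0013,-0.0086,0,1],[0,0,-0.06,0.0018,-0.013,0,1],[0,0,-0.08,0.0022,-0.0173,0,1],[0,0,-0.1,0.0024,-0.0216,0,1]]]}}

```text
t: 15.9
eef_pos: [0.506, 0.0707, 0.0264]
ee_rot: [180.0, 0.0, 156.9]
wrist_force: [-0.7, 5.6, 2.1]
finger_gap: 0.0006
grasp_force: 2.3
```

Request:
{"op": "send_rows", "data": {"commands": [[[0,0,-0.01,0.0004,-0.0022,0,1],[0,0,-0.02,0.0007,-0.0043,0,1],[0,0,-0.03,0.001,-0.0065,0,1],[0,0,-0.04,0.0013,-0.0086,0,1],[0,0,-0.04,0.0013,-0.0086,0,1]]]}}

```text
t: 16.4
eef_pos: [0.5027, 0.0659, 0.0264]
ee_rot: [179.9, -0.0, 160.3]
wrist_force: [-1.3, 10.1, 0.4]
finger_gap: 0.0002
grasp_force: 4.5
```

Request:
{"op": "send_rows", "data": {"commands": [[[0,0,-0.01,0.0004,-0.0022,0,1],[0,0,-0.02,0.0007,-0.0043,0,1],[0,0,-0.03,0.001,-0.0065,0,1],[0,0,-0.03,0.001,-0.0065,0,1],[0,0,-0.03,0.001,-0.0065,0,1]]]}}

```text
t: 16.9
eef_pos: [0.5003, 0.0618, 0.0264]
ee_rot: [179.9, -0.0, 162.8]
wrist_force: [-0.7, 11.3, 1.8]
finger_gap: 0.0003
grasp_force: 5.1
```

Request:
{"op": "send_rows", "data": {"commands": [[[0,0,-0.01,0.0004,-0.0022,0,1],[0,0,-0.02,0.0007,-0.0043,0,1],[0,0,-0.02,0.0007,-0.0043,0,1],[0,0,-0.02,0.0007,-0.0043,0,1],[0,0,-0.02,0.0007,-0.0043,0,1]]]}}

```text
t: 17.4
eef_pos: [0.4989, 0.0595, 0.0264]
ee_rot: [179.8, -0.0, 164.5]
wrist_force: [-1.3, 15.4, -0.5]
finger_gap: 0.0004
grasp_force: 7.6
```

Request:
{"op": "send_rows", "data": {"commands": [[[0,0,-0.01,0.0004,-0.0022,0,1],[0,0,-0.02,0.0007,-0.0043,0,1],[0,0,-0.02,0.0007,-0.0055,0,1],[0,0,-0.02,0.0007,-0.0055,0,1],[0,0,-0.02,0.0007,-0.0055,0,1]]]}}

```text
t: 17.9
eef_pos: [0.4974, 0.0565, 0.0264]
ee_rot: [179.8, -0.0, 166.2]
wrist_force: [-1.3, 21.9, -0.7]
finger_gap: 0.0006
grasp_force: 10.9
```

Tight: lever angle ≈ 1.3 at about 22 N. I back away from the arm and rise.

Request:
{"op": "send_rows", "data": {"commands": [[[0,0,0,0,0.01,0,1],[0,0,0,0,0.03,0,1],[0,0,0,0,0.05,0,1],[0,0,0,0,0.05,-0.05,1],[0,0,0,0,0.05,-0.11,1]]]}}

```text
t: 18.4
eef_pos: [0.5046, 0.0909, 0.1081]
ee_rot: [-179.9, -0.2, 166.5]
wrist_force: [1.5, -0.1, 0.7]
finger_gap: 0.0002
grasp_force: 0.0
```

Request:
{"op": "send_rows", "data": {"commands": [[[0,0,0,0,0.06,-0.06,1],[0,0,0,0,0.12,-0.12,1],[0,0,0,0,0.18,-0.15,1],[0,0,0,0,0.24,-0.15,1],[0,0,0,0,0.3,-0.15,1]]]}}

```text
t: 18.9
eef_pos: [0.5564, 0.2985, 0.2229]
ee_rot: [179.9, 0.2, 166.4]
wrist_force: [0.7, -0.0, -0.2]
finger_gap: 0.0005
grasp_force: 0.0
```

Run:
```python
from h import *
s=robot.observe(); print(s["t"],s["eef_pos"],s["wrist_force"])
t=grab("top","pics/t9.png");q=grab("side","pics/s9.png")
a=cv2.resize(t[108:253,245:385],None,fx=2.8,fy=2.8,interpolation=cv2.INTER_CUBIC)
b=cv2.resize(q[150:270,250:390],None,fx=2.8,fy=2.8,interpolation=cv2.INTER_CUBIC)
cv2.imwrite("pics/c9.png",np.hstack([a[:len(b)+70],cv2.copyMakeBorder(b,0,min(70,len(a)-len(b)),0,0,0)]))
```

```text
18.9 [0.55644543 0.29852432 0.22286648] [ 0.70611632 -0.04780937 -0.21111709]
```

View pics/c9.png

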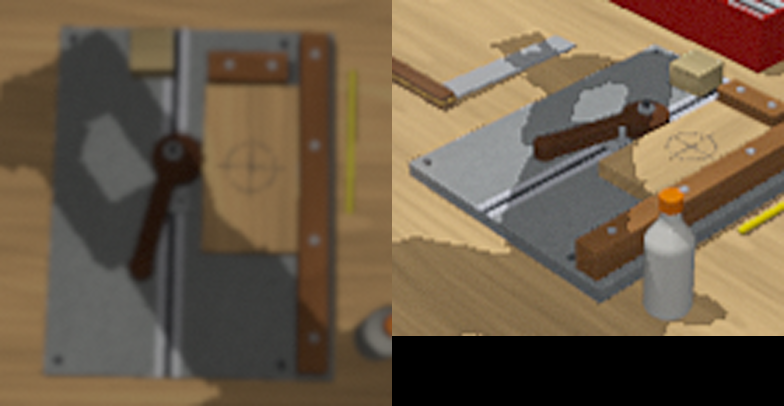

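The last picture shows the board's end against the stop (top edge at row 83), its long side on the fence (column 299) and the lever from bolt (174,150) to tip (141,268), about 1.30 rad. The bystanders visible in it (spacer, glue, pencil, square) have not moved, and the arm is clear.

```bash
python3 -c "
from plant import robot
print(robot.sign_off())"
```

```text
the job is handed in; nothing more can be done
None
```

The job is handed in: the board is home against the end stop and clamped to the fence with the cam lever at about 1.30 rad (about 22 N at the last push), nothing else was moved that I could see, and the arm finished clear at about 19 s.

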